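# Dial 270 ohms on a decade box by fingertip

### The job

Dial 270 ohms on the resistance decade box: pushing with a fingertip against the side of the pointer, turn the left (hundreds) dial back to 2 and the middle (tens) dial up to 7, counting the clicks so that neither runs on past its number, and leave the right (units) dial at 0. Do not take a dial between the fingers, do not lift the box or shove it along the bench, and leave the things lying around as they are.

Things in the scene. Friction and masses are not known exactly. Their poses are not given: they have to be found in the camera images.
- decade_box: the resistance decade box: loose, heavy (2.6 kg), flat wooden case 160 x 330 mm, 80 mm high, on rubber feet, bare aluminium panel up, with three alike black pointer dials in a row: hundreds, tens, units from left to right seen from the robot. Origin: centre of its underside, on the bench; x points away from the robot, y to the left along the dial row, z up.
- panel_centre (a point): centre of the box's panel, 80 mm above the bench, axes as the box. From here the dial axes are at x = -20 mm, y = +92 (hundreds), 0 (tens), -92 mm (units). Three binding posts 17 mm thick, 26 mm high stand at x = +56 mm, y = +70, +113, +137 mm. Round each dial ten marks at 34 to 39 mm radius stand for 0 to 9, 30 degrees apart.
- hundreds (a joint): angle of the hundreds dial (left), rad, growing clockwise seen from above: 0 at the mark for 0 (pointer 135 degrees counter-clockwise of the box's x, front left; the long thick mark), 0.5236 (30 degrees) a click, 4.7124 at 9; stops at both ends. Rests only on clicks: leaving one takes 0.05 N m, rising to 0.1 near half-way, past which it snaps onto the next. Starts at 4 to 8.
- hundreds_axis (a point): on the turning axis, at the top of the pointer bar, 28 mm above the panel; x along the pointer to its nose, z up. The bar is 12 mm wide and stands 6.5 to 28 mm above the panel; upright flat flanks reach from 20 mm behind the axis (blunt tail) to 22 mm ahead, then the nose narrows to its tip at 30 mm. Under it a round skirt 42 mm across, 6.5 mm high. White line on the nose half of its top.
- hundreds_nose (a point): top of the nose tip of the hundreds dial's pointer, 30 mm from its axis.
- tens (a joint): angle of the tens dial (middle), rad, growing clockwise seen from above: 0 at the mark for 0 (pointer 135 degrees counter-clockwise of the box's x, front left; the long thick mark), 0.5236 (30 degrees) a click, 4.7124 at 9; stops at both ends. Rests only on clicks: leaving one takes 0.05 N m, rising to 0.1 near half-way, past which it snaps onto the next. Starts at 1 to 5.
- tens_axis (a point): on the turning axis, at the top of the pointer bar, 28 mm above the panel; x along the pointer to its nose, z up. The bar is 12 mm wide and stands 6.5 to 28 mm above the panel; upright flat flanks reach from 20 mm behind the axis (blunt tail) to 22 mm ahead, then the nose narrows to its tip at 30 mm. Under it a round skirt 42 mm across, 6.5 mm high. White line on the nose half of its top.
- tens_nose (a point): top of the nose tip of the tens dial's pointer, 30 mm from its axis.
- units (a joint): angle of the units dial (right), rad, growing clockwise seen from above: 0 at the mark for 0 (pointer 135 degrees counter-clockwise of the box's x, front left; the long thick mark), 0.5236 (30 degrees) a click, 4.7124 at 9; stops at both ends. Rests only on clicks: leaving one takes 0.05 N m, rising to 0.1 near half-way, past which it snaps onto the next. Starts at 0.
- units_axis (a point): on the turning axis, at the top of the pointer bar, 28 mm above the panel; x along the pointer to its nose, z up. The bar is 12 mm wide and stands 6.5 to 28 mm above the panel; upright flat flanks reach from 20 mm behind the axis (blunt tail) to 22 mm ahead, then the nose narrows to its tip at 30 mm. Under it a round skirt 42 mm across, 6.5 mm high. White line on the nose half of its top.
- units_nose (a point): top of the nose tip of the units dial's pointer, 30 mm from its axis.
- capacitor: bystander: a dark can capacitor, 22 mm across and 34 mm high, standing on the box's panel at its far right corner; origin at its foot.
- screwdriver: bystander: screwdriver 190 mm long, 26 mm thick handle, lying on the bench in front of the box; origin under its middle.
- brush: bystander: wooden-handled brush 170 mm long, lying on the bench behind the box; origin under its middle.
- module_case: bystander: open aluminium case 115 x 215 x 55 mm with a circuit board in it, to the left; origin under its middle.
- cover_plate: bystander: its aluminium cover plate 90 x 200 x 17 mm, lying to the left; origin under its middle.
- solder_reel: bystander: reel of solder 56 mm across and 42 mm high, to the right; origin under its middle.
- screw_jar: bystander: small lidded jar 52 mm across and 60 mm high, to the right; origin under its middle.

How it is judged:
At the end, for the whole second after the job is handed in: the hundreds dial rests on 2, the tens dial on 7 and the units dial on 0, each within 0.12 rad (7 degrees) of its mark and at rest; the box stands within 20 mm of where it was (value of joint hundreds between 0.9272 and 1.1672 rad and value of joint tens between 3.5452 and 3.7852 rad and value of joint units between -0.12 and 0.12 rad and velocity of joint hundreds between -0.05 and 0.05 rad/s and velocity of joint tens between -0.05 and 0.05 rad/s and velocity of joint units between -0.05 and 0.05 rad/s and distance of decade_box from where it was at the start of the episode below 0.02 m); the robot touches nothing.
It fails at once if a dial runs on past its number (hundreds past 2, tens past 7, units off 0) by more than three quarters of a click (value of joint hundreds below 0.6545 rad or value of joint tens above 4.0579 rad or value of joint units above 0.3927 rad).
It fails at once if a dial is taken between the fingers (both flanks, or nose and tail, pressed at once) (contact force between each of hundreds_c2, hundreds_c3 and the fingers above 0.4 N or contact force between each of hundreds_c0, hundreds_c1 and the fingers above 0.4 N or contact force between each of tens_c2, tens_c3 and the fingers above 0.4 N or contact force between each of tens_c0, tens_c1 and the fingers above 0.4 N or contact force between each of units_c2, units_c3 and the fingers above 0.4 N or contact force between each of units_c0, units_c1 and the fingers above 0.4 N).
It fails at once if the box is lifted, tipped, or shoved more than 20 mm (height (world z) of decade_box above 0.012 m or angle between decade_box's own z axis and vertical above 0.08 rad or distance of decade_box from where it was at the start of the episode above 0.02 m).
It fails at once if a bystander is moved more than 25 mm or knocked over (distance of any of capacitor, screwdriver, brush, module_case, cover_plate, solder_reel, screw_jar from where it was at the start of the episode above 0.025 m or angle between capacitor's own z axis and vertical above 0.5 rad).
It also fails if it takes over 54 s, if anything falls off the work surface, if the arm or the gripper's body presses on something with over 40 N, if the wrist force passes 120 N, or if a joint passes its speed limit or range.

### The arm

A 7-joint arm with a two-finger parallel gripper is mounted at the origin on the work surface. World frame = base frame: x ahead of the robot, y to its left, z up, the work surface at z = 0. Lengths are in m, angles in rad, forces in N, time in s.
With the tool pointing down it reaches from about 0.425 to 0.925 m from the base axis. Payload 6.8 kg.
Tool frame: the origin (TCP) lies at the very end of the fingers, on their centre line; the grasp point (between the pads) lies 19 mm behind it (bot.grip_depth is the distance from the TCP to the grasp point, in m); z points along the fingers, y is the direction in which the jaws open and shut (so a half turn about z gives the same grasp; the last joint's range is limited). The gripper opens to 85 mm and grips with 20 to 120 N. Pads are 22 mm wide; open, the fingers measure 114 mm over their backs; the gripper's body (76 mm by 85 mm) begins 54 mm behind the grasp point. The pads swing forward as they close: fully open they stand 13 mm farther back than shut.
Start: joints at [1.108, 0.477, 0.022, 1.555, -0.011, 1.109, -0.083], TCP at [0.235, -0.633, 0.231] pointing down, gripper open.
Joint ranges: [-2.96, 2.96], [-0.34, 2.1], [-1.41, 1.46], [0.24, 2.44], [-1.37, 4.51], [0.17, 1.92], [-2.96, 2.96]. Speed limits (rad/s): [2.39, 2.39, 3.14, 3.14, 3.14, 3.14, 3.14].

### API

Orientations are given as a unit quaternion [w, x, y, z].
In Python, from station import bot gives the robot as it stands.
- The arm moves only by the tool step_arm, never from a script. Its argument "increments" is a list of rows, each a list of 7 numbers: the shift along the world's x, y, z in m, then the turn, a rotation vector about the world's x, y, z in degrees, then the gripper command: -1 is fully open, 1 is shut, values between are in proportion. In form: [[dx, dy, dz, rx, ry, rz, fingers], ...]. A call has 1 to 10 rows; each row is the pose to reach, as a shift and turn from the pose commanded when the call began; what a row does not reach only later rows make up. A row lasts 1/12 s, in which the tool goes at most 41.7 mm and 7.16 degrees, less where a joint would pass 70% of its speed; a pose out of reach is approached as far as the arm can. A call with a gripper value outside its range is refused whole. The fingers move at their own pace and stop on an object; "force" is the grip in N (left out, the last holds). Time passes only in rows, so rows that repeat a pose let the fingers close. It gives the time, the measured TCP pose, the force and the opening at its end, in the units of the state.
- bot.get_obs(): the state, without advancing time (a new reading comes with each control period).
- bot.read_camera(name): name is "scene" or "top" or "wrist"; returns a dict with "color" (400x640x3 uint8, red, green, blue), "intrinsics" (3x3 intrinsics, pixels), "D" ([k1, k2, p1, p2, k3] as OpenCV has them; the pictures are not rectified), "extrinsics" (4x4, takes a point from camera to world coordinates). Camera axes: x right, y up, looking along -z (the intrinsics and any distortion apply to the point x, -y, -z); pixel columns grow to the right and rows downward; lengths in m; the calibration is good to about 2 mm. A picture is of the moment at which its call begins. There is no depth.
- bot.hand_in(): hands the job in, once; it reports no verdict.
Trained networks look in the newest picture that a camera, given by its name, has taken for a name from the list of things; names that differ only in an ending like _2 or _b are one class to them, and where a whole thing is asked for, a point or a joint stands for the part that bears it (a point fixed in the world has none). Each returns a list of dicts, best first, with "conf" (0 to 1); they miss things now and then, are a little off and sometimes report something else, mostly with a low value. They report only what shows in the picture. A call takes as long as a camera call.
- bot.recognise(thing, camera): "location" ([column, row] as shares, 0 to 1, of the picture: columns of its width, rows of its height, amid what is visible of it).
- bot.place_of(thing, camera): "location" ([column, row] as shares, 0 to 1, of the picture: columns of its width, rows of its height: a listed point, or the origin of a listed thing).
The state is a dict: "t": time; "q": joint angles; "joint_vel": joint speeds; "joint_torque": joint torques, N m; "eef_pos": TCP position; "tool_rot": TCP orientation; "contact_force": force on the tool from outside, world axes, zero at the start; "torque": the same for the moment, N m; "gripper_width": opening from 0.0 (shut) to 1.0 (fully open).
Only numpy, scipy, OpenCV 4.12 (cv2) and the standard library are available. Lean on these libraries where they do the work, as an engineer would, in place of code of your own. Each camera call takes 0.05 s, during which the arm holds its last target.

## Working session

There is one attempt and no reset: what is moved stays moved. The work goes in short steps, Python scripts to look and compute and a tool call to move; the robot and the scene stay as the last step left them, time stands still between calls to the robot, and variables do not carry over. Pictures are saved under pics/ and viewed, and the job is handed in when it is done.

Besides the shell and the picture viewer there is one more tool, called as a command line: name --pt "numbers of a row" for each row, then --argument value for the rest. step_arm: Moves the arm, as the interface text tells. Its arguments: {"type":"object","properties":{"increments":{"type":"array","items":{"type":"array","items":{"type":"number"}}},"force":{"type":"number"}},"required":["increments"]}

```bash
mkdir -p pics; ls; python3 - <<'E'
from station import bot
import cv2
o=bot.get_obs();print(o)
for c in ["scene","top","wrist"]:
    r=bot.read_camera(c);cv2.imwrite(f"pics/{c}0.png",r["color"][:,:,::-1]);print(c,r["intrinsics"],r["D"],r["extrinsics"])
E
```

```text
pics
{'t': 0.0, 'q': array([ 1.10789859,  0.47780933,  0.02230782,  1.55648812, -0.01146969,
        1.10928257, -0.08308024]), 'joint_vel': array([ 0.00095654, -0.00076829,  0.00102521,  0.00096186,  0.00038524,
       -0.00219064,  0.00062204]), 'joint_torque': array([-4.34534559e-04, -5.96453190e+01,  1.60747111e+00, -2.81195927e+01,
        1.24726858e-02,  9.38207289e-03, -1.42107348e-05]), 'eef_pos': array([ 0.23427923, -0.63239094,  0.23030343]), 'tool_rot': array([-8.98741214e-04,  9.84298306e-01,  1.76510570e-01, -2.38076096e-04]), 'contact_force': array([ 0.33590321, -0.81368565, -0.77938719]), 'torque': array([-0.06116472,  0.00840731, -0.03383938]), 'gripper_width': 0.999578674474289}
scene [[370.90021573   0.         323.7465241 ]
 [  0.         370.90021573 196.38198713]
 [  0.           0.           1.        ]] [-0.0124072  0.         0.         0.         0.       ] [[ 0.63799833 -0.4216427   0.64434118  1.16737185]
 [ 0.76966736  0.3751248  -0.51661739 -0.51115405]
 [-0.02388041  0.82552942  0.56385362  0.64320807]
 [ 0.          0.          0.          1.        ]]
top [[364.38197212   0.         318.2152425 ]
 [  0.         364.38197212 199.23545605]
 [  0.           0.           1.        ]] [-0.02352655  0.          0.          0.          0.        ] [[-0.0116505   0.9978244  -0.06489014  0.46665024]
 [-0.99985512 -0.01243042 -0.01162832  0.00443558]
 [-0.01240963  0.06474526  0.99782466  1.24218739]
 [ 0.          0.          0.          1.        ]]
wrist [[350.91012701   0.         313.39741376]
 [  0.         350.91012701 196.59599242]
 [  0.           0.           1.        ]] [-0.07978835  0.          0.          0.          0.        ] [[ 0.34770286  0.8923884   0.28765546  0.3082444 ]
 [-0.93760345  0.33145045  0.10507315 -0.6059411 ]
 [-0.00157747 -0.30624099  0.95195271  0.37338156]
 [ 0.          0.          0.          1.        ]]
```

View pics/top0.png

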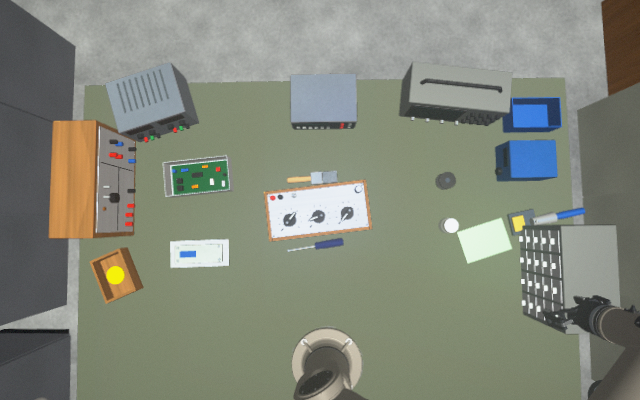

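View pics/scene0.png

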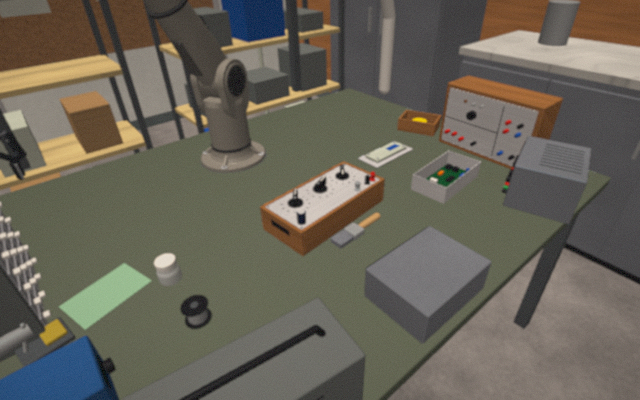

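The top view shows the box at about pixel (318,210), with the dials at (289,219), (318,216) and (346,213). Next I'll measure its pose.

```bash
cat > h.py <<'E'
import numpy as np,cv2
from station import bot
def grab(c):
    return bot.read_camera(c)
def proj(r,P):
    P=np.atleast_2d(np.asarray(P,float));T=np.linalg.inv(r["extrinsics"]);p=P@T[:3,:3].T+T[:3,3]
    p=p*[1,-1,-1]
    return cv2.projectPoints(p,np.zeros(3),np.zeros(3),r["intrinsics"],np.asarray(r["D"]))[0][:,0]
def ray(r,uv,z):
    uv=np.atleast_2d(np.asarray(uv,float))
    n=cv2.undistortPoints(uv[:,None],r["intrinsics"],np.asarray(r["D"]))[:,0]
    d=np.c_[n[:,0],-n[:,1],-np.ones(len(n))]@r["extrinsics"][:3,:3].T
    o=r["extrinsics"][:3,3]
    return o+d*((z-o[2])/d[:,2])[:,None]
E
python3 - <<'E'
from h import *
r=grab("top")
im=r["color"][170:250,250:385,::-1]
cv2.imwrite("pics/topz.png",cv2.resize(im,None,fx=5.8,fy=5.8,interpolation=cv2.INTER_CUBIC))
for n,z in [("panel_centre",.08),("hundreds_axis",.108),("tens_axis",.108),("units_axis",.108),("hundreds_nose",.108),("tens_nose",.108),("units_nose",.108),("capacitor",.08)]:
  for c in ["top","scene"]:
    rr=r if c=="top" else grab("scene")
    for d in bot.place_of(n,c)[:3]:
        uv=np.array(d["location"])*[640,400];print(n,c,round(d["conf"],2),uv.round(1),ray(rr,uv,z)[0].round(4))
E
```

```text
panel_centre top 0.67 [317.2 212. ] [0.5015 0.0217 0.08  ]
panel_centre scene 0.91 [326.9 193.5] [0.5189 0.0201 0.08  ]
panel_centre scene 0.61 [354.4 232.9] [ 0.6886 -0.0384  0.08  ]
panel_centre scene 0.6 [299.1 186.2] [ 0.4385 -0.0146  0.08  ]
hundreds_axis top 0.65 [288.4 220.9] [0.474  0.1113 0.108 ]
hundreds_axis top 0.29 [196.6 251.2] [0.383  0.3981 0.108 ]
hundreds_axis scene 0.5 [174.2 279.7] [ 0.5836 -0.4236  0.108 ]
hundreds_axis scene 0.46 [338.6 167.2] [0.4693 0.1067 0.108 ]
tens_axis top 0.66 [316.3 215.6] [0.4895 0.0242 0.108 ]
tens_axis scene 0.73 [319.9 180.7] [0.4902 0.0198 0.108 ]
units_axis scene 0.65 [293.7 194.9] [ 0.499  -0.0746  0.108 ]
units_axis scene 0.35 [325.2 213.5] [ 0.614  -0.0646  0.108 ]
hundreds_nose top 0.73 [444.4 181.4] [ 0.5913 -0.3774  0.108 ]
hundreds_nose top 0.53 [290.  212.5] [0.5002 0.1061 0.108 ]
hundreds_nose scene 0.56 [343.1 174.8] [0.5095 0.0878 0.108 ]
tens_nose top 0.69 [309.1 219.7] [0.4769 0.0467 0.108 ]
tens_nose scene 0.74 [325.7 176.6] [0.4844 0.0454 0.108 ]
tens_nose scene 0.26 [292.  193.9] [ 0.4922 -0.0752  0.108 ]
tens_nose scene 0.17 [325.6 191.2] [ 0.5406 -0.0018  0.108 ]
units_nose top 0.68 [342.7 220.3] [ 0.4738 -0.0577  0.108 ]
units_nose top 0.25 [311.8 181.2] [0.5972 0.0371 0.108 ]
units_nose scene 0.69 [294.5 187.4] [ 0.4714 -0.0519  0.108 ]
capacitor top 0.62 [357.1 189.5] [ 0.5718 -0.1068  0.08  ]
capacitor scene 0.68 [324.1 212.7] [ 0.5806 -0.0411  0.08  ]
capacitor scene 0.57 [306.1 221.8] [ 0.5801 -0.098   0.08  ]
```

View pics/topz.png

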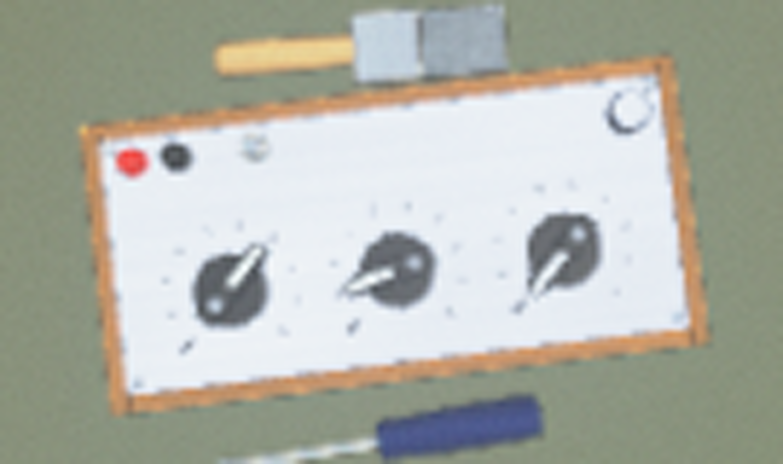

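step_arm --pt "0.02 0.035 0.005 0 0 0 1" --pt "0.04 0.07 0.01 0 0 0 1" --pt "0.06 0.105 0.02 0 0 0 1" --pt "0.08 0.14 0.03 0 0 0 1" --pt "0.1 0.175 0.03 0 0 0 1" --pt "0.12 0.21 0.03 0 0 0 1" --pt "0.14 0.245 0.03 0 0 0 1" --pt "0.155 0.28 0.03 0 0 0 1" --pt "0.17 0.315 0.03 0 0 0 1" --pt "0.18 0.35 0.03 0 0 0 1"

```text
t: 2.23
eef_pos: [0.4158, -0.281, 0.2616]
tool_rot: [0.0, 0.984, 0.177, 0.001]
contact_force: [1.4, 1.3, 0.3]
gripper_width: 0.002
```

step_arm --pt "0.005 0.035 0 0 0 0 1" --pt "0.01 0.07 0 0 0 0 1" --pt "0.01 0.105 0 0 0 0 1" --pt "0.01 0.14 0 0 0 0 1" --pt "0.01 0.175 0 0 0 0 1" --pt "0.01 0.21 0 0 0 0 1" --pt "0.01 0.245 0 0 0 0 1" --pt "0.01 0.28 0 0 0 0 1" --pt "0.01 0.3 0 0 0 0 1" --pt "0.01 0.3 0 0 0 0 1"

```text
t: 3.07
eef_pos: [0.4245, 0.0218, 0.2619]
tool_rot: [-0.0, 0.984, 0.18, 0.001]
contact_force: [-0.4, 0.2, -0.0]
gripper_width: -0.002
```

```bash
python3 - <<'E'
from h import *
r=grab("wrist");o=bot.get_obs();print(o["t"],o["eef_pos"],o["tool_rot"],o["q"],o["gripper_width"])
cv2.imwrite("pics/w1.png",r["color"][:,:,::-1])
print(r["extrinsics"])
for n,z in [("panel_centre",.08),("hundreds_axis",.108),("tens_axis",.108),("units_axis",.108),("hundreds_nose",.108),("tens_nose",.108),("units_nose",.108)]:
    for d in bot.place_of(n,"wrist")[:2]:
        uv=np.array(d["location"])*[640,400];print(n,round(d["conf"],2),uv.round(1),ray(r,uv,z)[0].round(4))
E
```

```text
3.1167 [0.42456814 0.01916919 0.26167169] [-2.97666863e-06  9.83876015e-01  1.78851245e-01  4.67755067e-04] [ 0.25685592  0.05199875 -0.45857784  2.05395975  0.02669502  1.04021816
 -1.42583345] 0.003181302137747861
[[ 3.54491279e-01  8.90620725e-01  2.84834438e-01  4.97950801e-01]
 [-9.35059123e-01  3.37842012e-01  1.07364849e-01  4.89234386e-02]
 [-6.07680353e-04 -3.04396943e-01  9.52545081e-01  4.05007425e-01]
 [ 0.00000000e+00  0.00000000e+00  0.00000000e+00  1.00000000e+00]]
panel_centre 0.56 [347.5  86. ] [0.5082 0.0205 0.08  ]
hundreds_axis 0.73 [235.6  82.5] [0.4779 0.1093 0.108 ]
tens_axis 0.74 [340.6 108.9] [0.4883 0.0214 0.108 ]
units_axis 0.75 [444.  137.1] [ 0.4986 -0.0699  0.108 ]
hundreds_nose 0.79 [260.4  61.6] [0.5003 0.0954 0.108 ]
hundreds_nose 0.72 [446.1 135.8] [ 0.5002 -0.0711  0.108 ]
tens_nose 0.95 [305.9 110.8] [0.4767 0.0477 0.108 ]
units_nose 0.59 [413.5 157.9] [ 0.4727 -0.053   0.108 ]
```

View pics/w1.png

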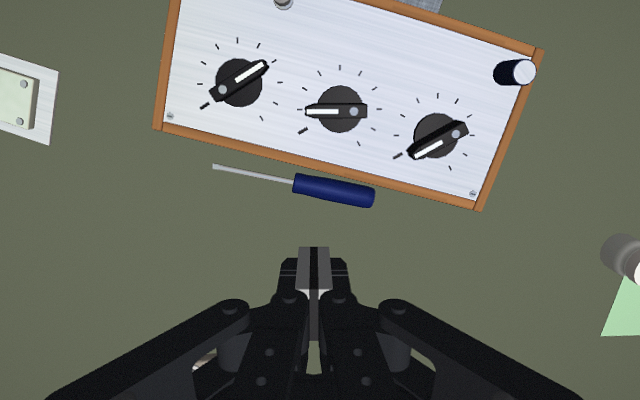

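The wrist view shows the dials at (239,83), (340,109) and (437,136). Hundreds points up-right, about 6. Tens points left, about 1. Units is on its thick mark. I'll refine the pose by projecting the model over the image.

```bash
cat >> h.py <<'E'
def R(a): c,s=np.cos(a),np.sin(a);return np.array([[c,-s],[s,c]])
def overlay(r,box,ph,fn,crop):
    x,y,w=box
    def W(P): P=np.atleast_2d(P);return np.c_[P[:,:2]@R(w).T+[x,y],P[:,2]]
    k=4 if crop[1]-crop[0]<200 else 2
    im=cv2.resize(r["color"][crop[2]:crop[3],crop[0]:crop[1],::-1],None,fx=k,fy=k,interpolation=cv2.INTER_CUBIC)
    def L(P,col,cl=True):
        uv=((proj(r,W(P))-[crop[0],crop[2]]+.5)*k).round().astype(int);cv2.polylines(im,[uv[:,None]],cl,col,1)
    L([[a*.08,b*.165,.08] for a,b in((1,1),(1,-1),(-1,-1),(-1,1))],(0,255,0))
    for i,yy in enumerate((.092,0,-.092)):
        for n in range(10):
            a=np.radians(135-30*n);d=np.array([np.cos(a),np.sin(a)]);c=np.array([-.02,yy])
            L([[*(c+.034*d),.08],[*(c+.039*d),.08]],(0,0,255),False)
        a=np.radians(135-30*ph[i])
        L([[*(R(a)@p+c),.108] for p in ((-.02,-.006),(.022,-.006),(.03,0),(.022,.006),(-.02,.006))],(255,255,0))
    cv2.imwrite(fn,im)
E
python3 - <<'E'
from h import *
w=np.radians(6.6)
c=np.array([.4885,.0205])-R(w)@[-.02,0];print(c)
r=grab("wrist");overlay(r,(c[0],c[1],w),(6,1,0),"pics/ov1.png",(150,550,0,220))
E
```

```text
[0.50836746 0.02279874]
```

View pics/ov1.png

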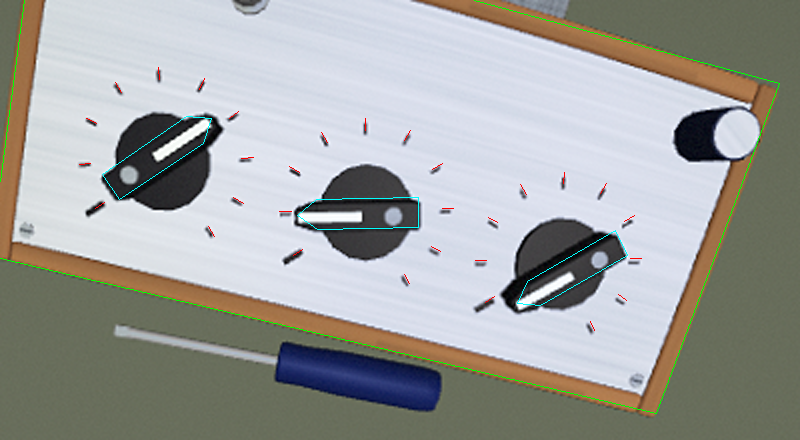

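```bash
cat >> h.py <<'E'
BOX=(.508,.0228,np.radians(6.6))
def axis(i): return np.array(BOX[:2])+R(BOX[2])@[-.02,(.092,0,-.092)[i]]
def jaw(o):
    w,x,y,z=o["tool_rot"];return np.degrees(2*np.arctan2(y,x))-90
def tool(i,ph_box,side,rx=.021):
    a=np.radians(ph_box)+BOX[2];return axis(i)+R(a)@[rx,side],np.degrees(a)
def arc(i,side,phs,z,rx=.021):
    o=bot.get_obs();j=jaw(o);print(o["t"],o["eef_pos"].round(4),round(j,1),"q7",o["q"][6].round(2),"F",o["contact_force"].round(1))
    for p in phs:
        s=side if np.isscalar(side) else side
        c,a=tool(i,p,s,rx);print(p,np.r_[c-o["eef_pos"][:2],z-o["eef_pos"][2]].round(4),"rz",round((a-j+180)%360-180,1))
E
python3 - <<'E'
from h import *
print(axis(0),axis(1))
arc(0,-.025,[-70],.093)
E
```

```text
[0.47755833 0.11189155] [0.48813254 0.02050126]
3.5167 [0.4245 0.0162 0.2613] -69.8 q7 -1.43 F [-0.8  1.   0.3]
-70 [ 0.0401  0.0657 -0.1683] rz 6.4
```

step_arm --pt "0.01 0.017 -0.03 0 0 2 1" --pt "0.02 0.034 -0.06 0 0 4 1" --pt "0.03 0.05 -0.09 0 0 6.4 1" --pt "0.04 0.066 -0.11 0 0 6.4 1" --pt "0.04 0.066 -0.12 0 0 6.4 1" --pt "0.04 0.066 -0.12 0 0 6.4 1"

```text
t: 4.02
eef_pos: [0.4631, 0.083, 0.1391]
tool_rot: [-0.0, 0.973, 0.232, -0.002]
contact_force: [-0.2, -0.1, -0.3]
gripper_width: 0.0
```

```bash
python3 - <<'E'
from h import *
r=grab("wrist");cv2.imwrite("pics/w2.png",r["color"][:,:,::-1])
s=grab("scene");cv2.imwrite("pics/s2.png",cv2.resize(s["color"][110:260,230:420,::-1],None,fx=4,fy=4,interpolation=cv2.INTER_CUBIC))
arc(0,-.025,[-70],.093)
E
```

```text
4.1167 [0.4643 0.0821 0.1414] -63.3 q7 -1.6 F [-1.3 -0.1  0.9]
-70 [ 0.0003 -0.0002 -0.0484] rz -0.1
```

View pics/w2.png

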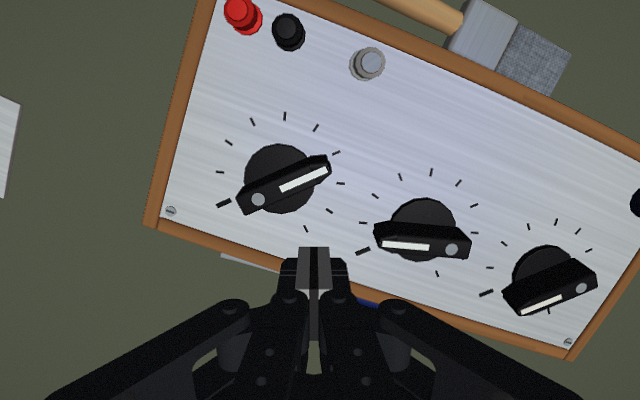

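View pics/s2.png

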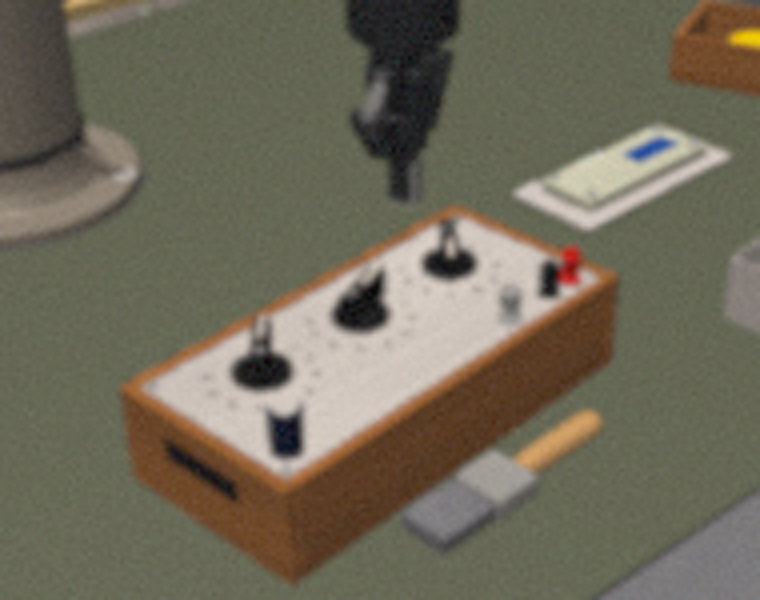

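The finger tip, at (314,248) in the wrist view, is in front of the hundreds pointer, clear of both dials. Descending beside it.

step_arm --pt "0 0 -0.02 0 0 0 1" --pt "0 0 -0.04 0 0 0 1" --pt "0 0 -0.048 0 0 0 1" --pt "0 0 -0.048 0 0 0 1"

```text
t: 4.45
eef_pos: [0.4638, 0.0818, 0.093]
tool_rot: [0.0, 0.973, 0.23, -0.001]
contact_force: [0.2, 0.7, 0.5]
gripper_width: -0.004
```

```bash
python3 - <<'E'
from h import *
arc(0,-.017,[-60,-50,-45,-40,-35,-30,-25,-20],.093)
E
```

```text
4.45 [0.4638 0.0818 0.093 ] -63.4 q7 -1.66 F [0.2 0.7 0.5]
-60 [0.0126 0.0031 0.    ] rz 10.0
-50 [0.0174 0.0033 0.    ] rz 20.0
-45 [0.0197 0.0038 0.    ] rz 25.0
-40 [0.0219 0.0044 0.    ] rz 30.0
-35 [0.0242 0.0052 0.    ] rz 35.0
-30 [0.0263 0.0062 0.    ] rz 40.0
-25 [0.0283 0.0074 0.    ] rz 45.0
-20 [0.0303 0.0087 0.    ] rz 50.0
```

step_arm --pt "0.0065 0.0015 0 0 0 5 1" --pt "0.0126 0.003 0 0 0 10 1" --pt "0.015 0.0032 0 0 0 15 1" --pt "0.0174 0.0033 0 0 0 20 1" --pt "0.0197 0.0038 0 0 0 25 1" --pt "0.0219 0.0044 0 0 0 30 1" --pt "0.0242 0.0052 0 0 0 35 1" --pt "0.0263 0.0062 0 0 0 40 1" --pt "0.0283 0.0074 0 0 0 45 1" --pt "0.0283 0.0074 0 0 0 45 1"

```text
t: 5.28
eef_pos: [0.4938, 0.0898, 0.0948]
tool_rot: [0.001, 0.81, 0.587, 0.001]
contact_force: [0.3, -1.3, -0.9]
gripper_width: -0.002
```

```bash
python3 - <<'E'
from h import *
r=grab("wrist");cv2.imwrite("pics/w3.png",r["color"][:,:,::-1])
s=grab("top");cv2.imwrite("pics/t3.png",cv2.resize(s["color"][180:245,255:380,::-1],None,fx=6,fy=6,interpolation=cv2.INTER_CUBIC))
arc(0,-.017,range(-25,31,5),.093)
E
```

```text
5.3833 [0.4936 0.0901 0.0945] -18.5 q7 -0.98 F [ 0.3 -0.1  0.8]
-25 [-0.0015 -0.0009 -0.0015] rz 0.1
-20 [ 0.0004  0.0004 -0.0015] rz 5.1
-15 [ 0.0022  0.0019 -0.0015] rz 10.1
-10 [ 0.0039  0.0036 -0.0015] rz 15.1
-5 [ 0.0054  0.0054 -0.0015] rz 20.1
0 [ 0.0067  0.0073 -0.0015] rz 25.1
5 [ 0.0079  0.0094 -0.0015] rz 30.1
10 [ 0.0089  0.0115 -0.0015] rz 35.1
15 [ 0.0097  0.0137 -0.0015] rz 40.1
20 [ 0.0103  0.016  -0.0015] rz 45.1
25 [ 0.0107  0.0183 -0.0015] rz 50.1
30 [ 0.0109  0.0207 -0.0015] rz 55.1
```

View pics/w3.png

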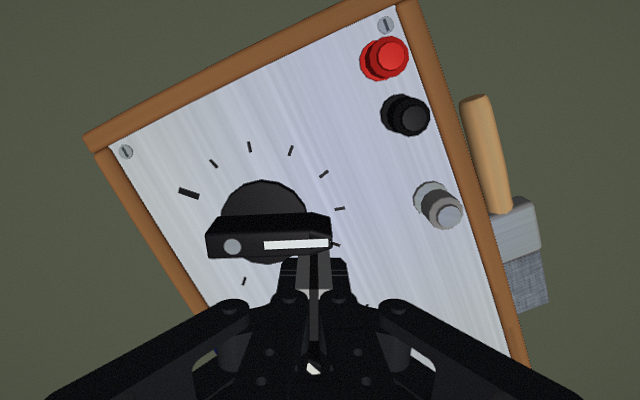

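View pics/t3.png

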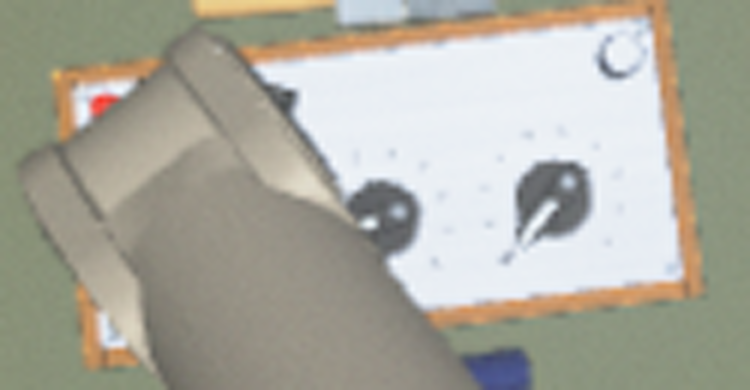

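```bash
python3 - <<'E'
from h import *
r=grab("wrist")
for k in (5,5.5,6): overlay(r,BOX,(k,1,0),f"pics/ov_{k}.png",(150,400,110,300))
a=np.hstack([cv2.imread(f"pics/ov_{k}.png") for k in (5,6)]);cv2.imwrite("pics/ov2.png",cv2.resize(a,(800,300)))
E
```

```text
(no output)
```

View pics/ov2.png

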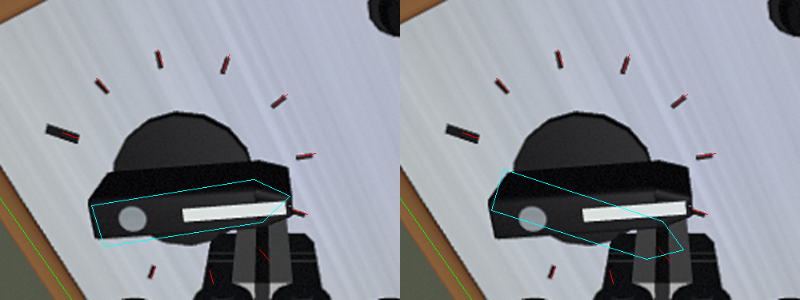

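step_arm --pt "0.0004 0.0004 -0.0015 0 0 5 1" --pt "0.0022 0.0019 -0.0015 0 0 10 1" --pt "0.0039 0.0036 -0.0015 0 0 15 1" --pt "0.0054 0.0054 -0.0015 0 0 20 1" --pt "0.0067 0.0073 -0.0015 0 0 25 1" --pt "0.0079 0.0094 -0.0015 0 0 30 1" --pt "0.0087 0.0111 -0.0015 0 0 34 1" --pt "0.0087 0.0111 -0.0015 0 0 34 1"

```text
t: 6.1
eef_pos: [0.5019, 0.1016, 0.0922]
tool_rot: [0.0, 0.604, 0.797, 0.0]
contact_force: [-0.3, -0.4, 0.4]
gripper_width: 0.001
```

```bash
cat >> h.py <<'E'
def two(ph,fn,crop=(150,400,110,300)):
    r=grab("wrist")
    for i,p in enumerate(ph): overlay(r,BOX,p,f"/tmp/o{i}.png",crop)
    cv2.imwrite(fn,cv2.resize(np.hstack([cv2.imread(f"/tmp/o{i}.png") for i in range(len(ph))]),(800,int(400*(crop[3]-crop[2])/(crop[1]-crop[0])))))
E
python3 - <<'E'
from h import *
two([(4,1,0),(5,1,0)],"pics/ov3.png")
arc(0,-.017,range(10,71,5),.093)
E
```

```text
6.15 [0.5017 0.1017 0.0922] 15.6 q7 -0.49 F [-0.   0.3 -0.2]
10 [ 0.0008 -0.0001  0.0008] rz 1.0
15 [0.0016 0.0021 0.0008] rz 6.0
20 [0.0022 0.0044 0.0008] rz 11.0
25 [0.0026 0.0067 0.0008] rz 16.0
30 [0.0028 0.0091 0.0008] rz 21.0
35 [0.0028 0.0114 0.0008] rz 26.0
40 [0.0026 0.0138 0.0008] rz 31.0
45 [0.0022 0.0161 0.0008] rz 36.0
50 [0.0016 0.0184 0.0008] rz 41.0
55 [0.0008 0.0206 0.0008] rz 46.0
60 [-0.0002  0.0227  0.0008] rz 51.0
65 [-0.0014  0.0248  0.0008] rz 56.0
70 [-0.0028  0.0267  0.0008] rz 61.0
```

View pics/ov3.png

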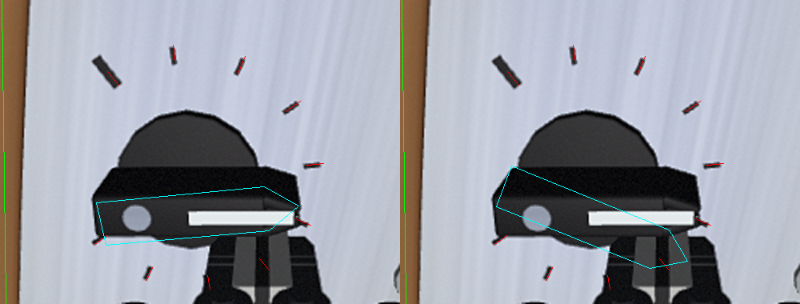

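step_arm --pt "-0.0016 -0.004 0 0 0 -7 1" --pt "-0.0032 -0.0075 0 0 0 -14 1" --pt "-0.0032 -0.0075 0 0 0 -14 1" --pt "-0.0032 -0.0075 0 0 0 -14 1"

```text
t: 6.48
eef_pos: [0.4984, 0.094, 0.0921]
tool_rot: [0.0, 0.696, 0.718, 0.0]
contact_force: [0.7, 0.1, -0.5]
gripper_width: -0.001
```

```bash
python3 - <<'E'
from h import *
two([(4,1,0),(5,1,0)],"pics/ov4.png")
arc(0,-.017,range(-5,71,5),.093)
E
```

```text
6.5333 [0.4984 0.0942 0.0921] 1.9 q7 -0.69 F [-0.1  0.6  0.1]
-5 [0.0006 0.0012 0.0009] rz -0.3
0 [0.0019 0.0032 0.0009] rz 4.7
5 [0.0031 0.0052 0.0009] rz 9.7
10 [0.0041 0.0074 0.0009] rz 14.7
15 [0.0049 0.0096 0.0009] rz 19.7
20 [0.0055 0.0118 0.0009] rz 24.7
25 [0.0059 0.0142 0.0009] rz 29.7
30 [0.0061 0.0165 0.0009] rz 34.7
35 [0.0061 0.0189 0.0009] rz 39.7
40 [0.0059 0.0212 0.0009] rz 44.7
45 [0.0055 0.0235 0.0009] rz 49.7
50 [0.0049 0.0258 0.0009] rz 54.7
55 [0.0041 0.028  0.0009] rz 59.7
60 [0.0031 0.0302 0.0009] rz 64.7
65 [0.0019 0.0322 0.0009] rz 69.7
70 [0.0005 0.0341 0.0009] rz 74.7
```

View pics/ov4.png

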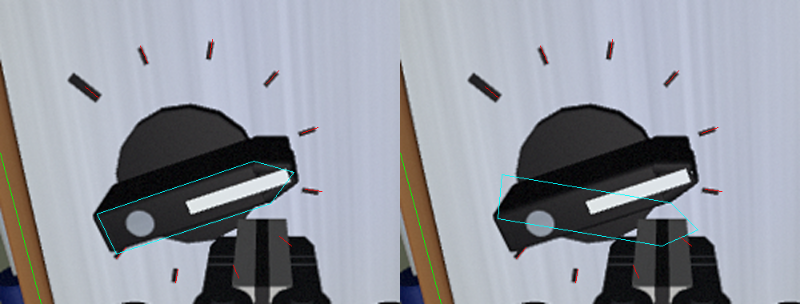

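Hundreds is on 4 after two clicks. Pushing the third click.

step_arm --pt "0.0019 0.0032 0.0009 0 0 5 1" --pt "0.0031 0.0052 0.0009 0 0 10 1" --pt "0.0041 0.0074 0.0009 0 0 15 1" --pt "0.0049 0.0096 0.0009 0 0 20 1" --pt "0.0055 0.0118 0.0009 0 0 25 1" --pt "0.0059 0.0142 0.0009 0 0 30 1" --pt "0.0061 0.0165 0.0009 0 0 35 1" --pt "0.0061 0.0189 0.0009 0 0 40 1" --pt "0.0059 0.0212 0.0009 0 0 45 1" --pt "0.0059 0.0212 0.0009 0 0 45 1"

```text
t: 7.37
eef_pos: [0.5046, 0.1156, 0.0928]
tool_rot: [0.0, 0.367, 0.93, 0.0]
contact_force: [1.0, 0.6, 0.3]
gripper_width: -0.0
```

```bash
python3 - <<'E'
from h import *
two([(3,1,0),(2,1,0)],"pics/ov5.png")
arc(0,-.017,range(40,76,5),.093)
E
```

```text
7.4167 [0.5044 0.1156 0.0928] 46.7 q7 -0.05 F [-0.5  0.  -0.5]
40 [-0.     -0.0002  0.0002] rz -0.1
45 [-0.0005  0.0022  0.0002] rz 4.9
50 [-0.0011  0.0044  0.0002] rz 9.9
55 [-0.0019  0.0067  0.0002] rz 14.9
60 [-0.0029  0.0088  0.0002] rz 19.9
65 [-0.0041  0.0108  0.0002] rz 24.9
70 [-0.0054  0.0128  0.0002] rz 29.9
75 [-0.0069  0.0146  0.0002] rz 34.9
```

View pics/ov5.png

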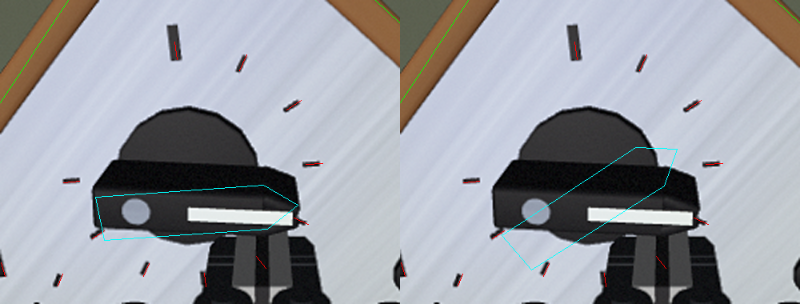

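On 3 now. Pushing the last click.

step_arm --pt "-0.0005 0.0022 0 0 0 5 1" --pt "-0.0011 0.0044 0 0 0 10 1" --pt "-0.0019 0.0067 0 0 0 15 1" --pt "-0.0029 0.0088 0 0 0 20 1" --pt "-0.0041 0.0108 0 0 0 25 1" --pt "-0.0054 0.0128 0 0 0 30 1" --pt "-0.0054 0.0128 0 0 0 30 1"

```text
t: 8.0
eef_pos: [0.4988, 0.1285, 0.0928]
tool_rot: [-0.0, 0.115, 0.993, 0.0]
contact_force: [-0.3, 0.2, -0.3]
gripper_width: 0.003
```

step_arm --pt "0.0026 -0.004 0 0 0 -7 1" --pt "0.006 -0.009 0 0 0 -14 1" --pt "0.006 -0.009 0 0 0 -14 1"

```text
t: 8.25
eef_pos: [0.5051, 0.1182, 0.0927]
tool_rot: [0.0, 0.24, 0.971, -0.0]
contact_force: [-0.2, -0.7, 0.5]
gripper_width: -0.004
```

```bash
python3 - <<'E'
from h import *
two([(2,1,0),(3,1,0)],"pics/ov6.png")
arc(0,-.017,range(40,76,5),.093)
E
```

```text
8.3 [0.5049 0.1187 0.0928] 62.6 q7 0.18 F [-0.2  0.3  0.3]
40 [-0.0005 -0.0032  0.0002] rz -16.0
45 [-0.0009 -0.0009  0.0002] rz -11.0
50 [-0.0015  0.0014  0.0002] rz -6.0
55 [-0.0024  0.0036  0.0002] rz -1.0
60 [-0.0034  0.0058  0.0002] rz 4.0
65 [-0.0045  0.0078  0.0002] rz 9.0
70 [-0.0059  0.0097  0.0002] rz 14.0
75 [-0.0074  0.0115  0.0002] rz 19.0
```

View pics/ov6.png

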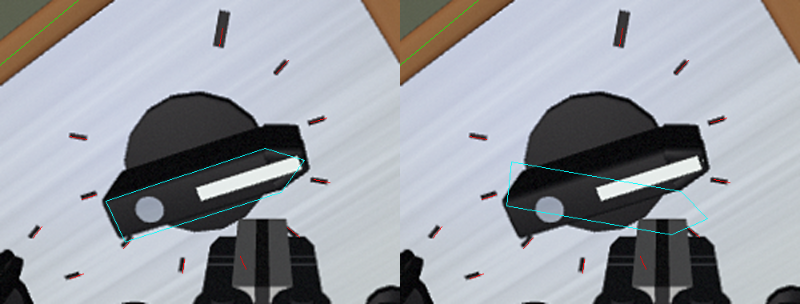

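Hundreds rests on 2. Lifting off and going over to tens.

```bash
python3 - <<'E'
from h import *
arc(1,.025,[125],.15)
E
```

```text
8.3 [0.5049 0.1187 0.0928] 62.6 q7 0.18 F [-0.2  0.3  0.3]
125 [-0.0494 -0.099   0.0572] rz 69.0
```

step_arm --pt "0.005 -0.003 0.01 0 0 0 1" --pt "0.005 -0.003 0.035 0 0 0 1" --pt "0.005 -0.003 0.057 0 0 0 1" --pt "0.005 -0.003 0.057 0 0 0 1"

```text
t: 8.63
eef_pos: [0.5121, 0.1177, 0.1541]
tool_rot: [0.003, 0.235, 0.972, 0.002]
contact_force: [0.2, 1.0, 0.7]
gripper_width: -0.002
```

```bash
python3 - <<'E'
from h import *
arc(1,.025,[125],.15)
E
```

```text
8.6333 [0.5121 0.1177 0.1541] 62.9 q7 0.27 F [0.2 1.  0.7]
125 [-0.0566 -0.0981 -0.0041] rz 68.7
```

step_arm --pt "-0.006 -0.01 0 0 0 7 1" --pt "-0.012 -0.02 0 0 0 14 1" --pt "-0.018 -0.03 0 0 0 21 1" --pt "-0.024 -0.04 0 0 0 28 1" --pt "-0.03 -0.05 0 0 0 35 1" --pt "-0.036 -0.06 0 0 0 42 1" --pt "-0.042 -0.07 0 0 0 49 1" --pt "-0.048 -0.08 0 0 0 56 1" --pt "-0.052 -0.09 0 0 0 63 1" --pt "-0.0545 -0.096 0 0 0 69 1"

```text
t: 9.47
eef_pos: [0.4548, 0.0189, 0.1498]
tool_rot: [-0.0, -0.359, 0.933, -0.0]
contact_force: [0.7, -0.5, -0.3]
gripper_width: -0.002
```

step_arm --pt "0 0 0 0 0 0 1" --pt "0 0 0 0 0 0 1"

```text
t: 9.63
eef_pos: [0.4554, 0.02, 0.1499]
tool_rot: [0.0, -0.355, 0.935, 0.0]
contact_force: [0.9, -0.2, -0.3]
gripper_width: -0.004
```

```bash
python3 - <<'E'
from h import *
two([(2,1,0),(2,2,0)],"pics/ov7.png",(100,500,60,360))
arc(1,.025,[125],.093)
E
```

```text
9.6833 [0.4556 0.0204 0.15  ] 131.6 q7 1.47 F [ 0.2  1.2 -0.1]
125 [-0.0001 -0.0008 -0.057 ] rz 0.0
```

View pics/ov7.png

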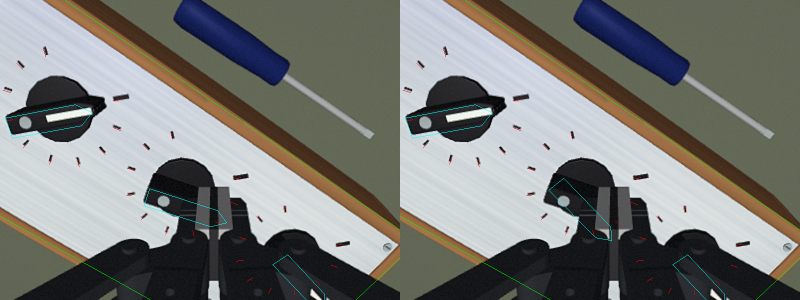

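Overlay confirms hundreds is on 2 and tens on 1. Descending on the robot side of the tens pointer.

step_arm --pt "0 -0.0005 -0.02 0 0 0 1" --pt "0 -0.0005 -0.04 0 0 0 1" --pt "0 -0.0005 -0.057 0 0 0 1" --pt "0 -0.0005 -0.057 0 0 0 1" --pt "0 -0.0005 -0.057 0 0 0 1"

```text
t: 10.1
eef_pos: [0.4551, 0.0204, 0.0928]
tool_rot: [-0.0, -0.356, 0.934, 0.0]
contact_force: [0.2, 0.4, 0.5]
gripper_width: 0.003
```

```bash
python3 - <<'E'
from h import *
arc(1,.017,range(120,59,-5),.093)
E
```

```text
10.1 [0.4551 0.0204 0.0928] 131.7 q7 1.39 F [0.2 0.4 0.5]
120 [0.0068 0.0068 0.0002] rz -5.1
115 [0.0075 0.0091 0.0002] rz -10.1
110 [0.0084 0.0113 0.0002] rz -15.1
105 [0.0095 0.0134 0.0002] rz -20.1
100 [0.0107 0.0154 0.0002] rz -25.1
95 [0.0121 0.0173 0.0002] rz -30.1
90 [0.0137 0.019  0.0002] rz -35.1
85 [0.0154 0.0206 0.0002] rz -40.1
80 [0.0173 0.0221 0.0002] rz -45.1
75 [0.0193 0.0234 0.0002] rz -50.1
70 [0.0213 0.0245 0.0002] rz -55.1
65 [0.0235 0.0254 0.0002] rz -60.1
60 [0.0258 0.0261 0.0002] rz -65.1
```

step_arm --pt "0.0068 0.0068 0 0 0 -5 1" --pt "0.0075 0.0091 0 0 0 -10 1" --pt "0.0084 0.0113 0 0 0 -15 1" --pt "0.0095 0.0134 0 0 0 -20 1" --pt "0.0107 0.0154 0 0 0 -25 1" --pt "0.0121 0.0173 0 0 0 -30 1" --pt "0.0137 0.019 0 0 0 -35 1" --pt "0.0154 0.0206 0 0 0 -40 1" --pt "0.0173 0.0221 0 0 0 -45 1" --pt "0.0173 0.0221 0 0 0 -45 1"

```text
t: 10.93
eef_pos: [0.4727, 0.0421, 0.0939]
tool_rot: [0.0, 0.03, 1.0, -0.0]
contact_force: [-2.1, -0.6, 0.8]
gripper_width: -0.0
```

```bash
python3 - <<'E'
from h import *
two([(2,1,0),(2,2,0)],"pics/ov8.png",(100,500,60,360))
arc(1,.017,range(85,-1,-5),.093)
E
```

```text
10.9833 [0.4728 0.0421 0.0938] 86.8 q7 0.69 F [-3.  -0.3  2.1]
85 [-0.0022 -0.0011 -0.0008] rz 4.8
80 [-0.0004  0.0004 -0.0008] rz -0.2
75 [ 0.0016  0.0017 -0.0008] rz -5.2
70 [ 0.0037  0.0028 -0.0008] rz -10.2
65 [ 0.0059  0.0037 -0.0008] rz -15.2
60 [ 0.0081  0.0044 -0.0008] rz -20.2
55 [ 0.0104  0.005  -0.0008] rz -25.2
50 [ 0.0127  0.0053 -0.0008] rz -30.2
45 [ 0.0151  0.0054 -0.0008] rz -35.2
40 [ 0.0174  0.0053 -0.0008] rz -40.2
35 [ 0.0198  0.0051 -0.0008] rz -45.2
30 [ 0.0221  0.0046 -0.0008] rz -50.2
25 [ 0.0243  0.0039 -0.0008] rz -55.2
20 [ 0.0265  0.003  -0.0008] rz -60.2
15 [ 0.0286  0.0019 -0.0008] rz -65.2
10 [ 0.0306  0.0007 -0.0008] rz -70.2
5 [ 0.0325 -0.0007 -0.0008] rz -75.2
0 [ 0.0343 -0.0023 -0.0008] rz -80.2
```

View pics/ov8.png

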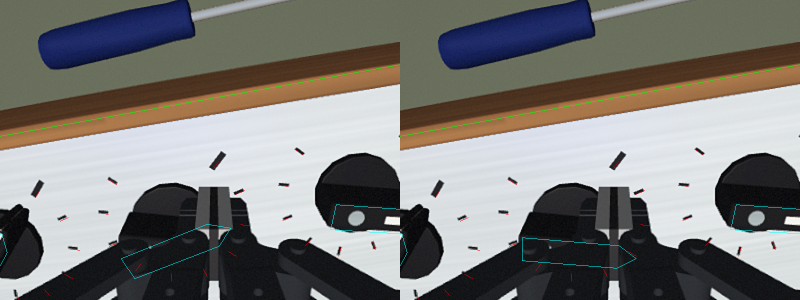

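step_arm --pt "0.0008 0.001 -0.0008 0 0 -2.5 1" --pt "0.0016 0.0017 -0.0008 0 0 -5 1" --pt "0.0016 0.0017 -0.0008 0 0 -5 1"

```text
t: 11.23
eef_pos: [0.4739, 0.0437, 0.0925]
tool_rot: [-0.0, 0.071, 0.997, -0.0]
contact_force: [-2.9, -0.2, 1.1]
gripper_width: -0.003
```

```bash
python3 - <<'E'
from h import *
for i in range(3):
    s=grab("scene");print(bot.get_obs()["contact_force"])
cv2.imwrite("pics/s9.png",cv2.resize(s["color"][135:235,260:400,::-1],None,fx=5.7,fy=5.7,interpolation=cv2.INTER_CUBIC))
E
```

```text
[-3.50392093  0.24593103  3.1165855 ]
[-4.44707925  0.05073896  3.04119532]
[-3.93060634 -0.84338723  3.54313887]
```

View pics/s9.png

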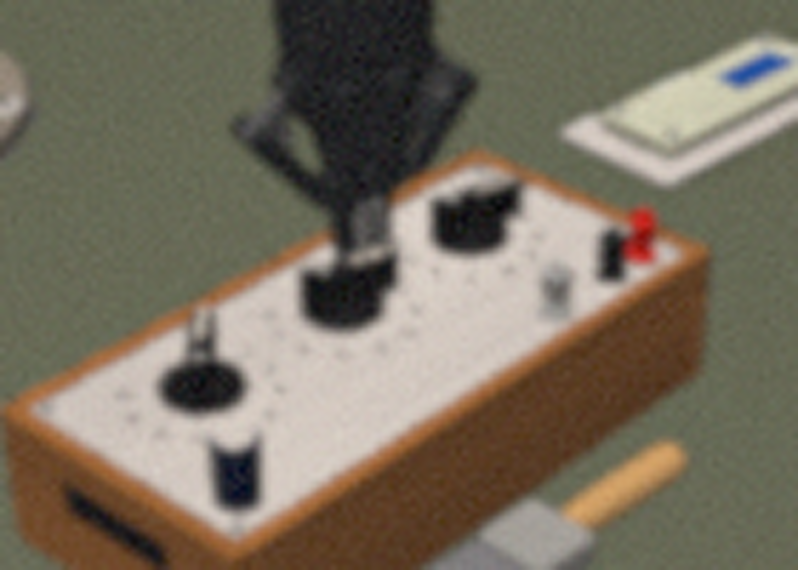

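step_arm --pt "0.001 0.0005 0.0005 0 0 -2.5 1" --pt "0.0021 0.0011 0.001 0 0 -5 1" --pt "0.0021 0.0011 0.001 0 0 -5 1"

```text
t: 11.63
eef_pos: [0.4754, 0.0447, 0.0926]
tool_rot: [-0.001, 0.115, 0.993, 0.0]
contact_force: [-5.5, 2.0, -1.9]
gripper_width: -0.002
```

```bash
python3 - <<'E'
from h import *
for i in range(3):
    s=grab("wrist");print(bot.get_obs()["contact_force"])
cv2.imwrite("pics/w9.png",s["color"][:,:,::-1])
arc(1,.017,[75,70,65],.093)
E
```

```text
[-5.40977162  1.44606404 -2.54031514]
[-4.89113826  2.15054156 -1.89352629]
[-5.79769714  1.90549198 -2.84542672]
11.7833 [0.4755 0.0446 0.0926] 76.9 q7 0.53 F [-5.8  1.9 -2.8]
75 [-0.0011 -0.0009  0.0004] rz 4.7
70 [0.001  0.0002 0.0004] rz -0.3
65 [0.0031 0.0011 0.0004] rz -5.3
```

View pics/w9.png

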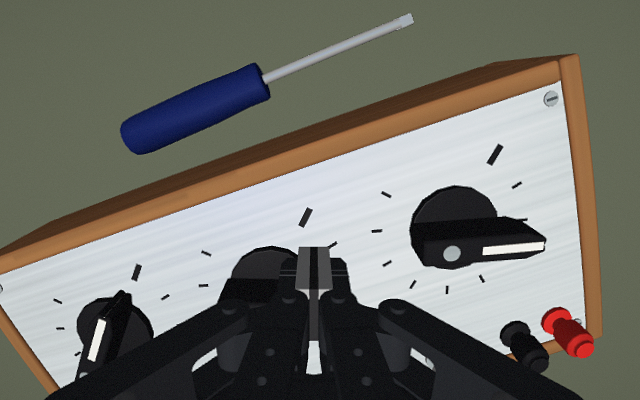

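```bash
cat >> h.py <<'E'
def sc(ph,fn,crop=(280,370,145,205)):
    r=grab("scene")
    for i,p in enumerate(ph): overlay(r,BOX,p,f"/tmp/o{i}.png",crop)
    cv2.imwrite(fn,cv2.resize(np.hstack([cv2.imread(f"/tmp/o{i}.png") for i in range(len(ph))]),(800,int(800/len(ph)*(crop[3]-crop[2])/(crop[1]-crop[0]))),interpolation=cv2.INTER_CUBIC))
E
python3 - <<'E'
from h import *
sc([(2,2,0),(2,2.5,0)],"pics/sc1.png")
E
```

```text
(no output)
```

View pics/sc1.png

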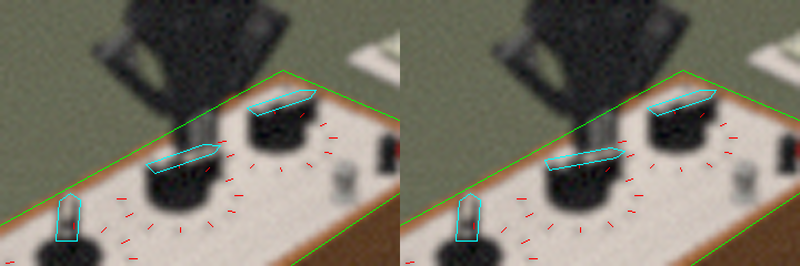

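step_arm --pt "0.001 0.0003 0 0 0 -2.5 1" --pt "0.0021 0.0009 0 0 0 -5 1" --pt "0.0032 0.0013 0 0 0 -7.5 1" --pt "0.0043 0.0016 0 0 0 -10 1" --pt "0.0043 0.0016 0 0 0 -10 1"

```text
t: 12.25
eef_pos: [0.4822, 0.0463, 0.0935]
tool_rot: [0.001, 0.202, 0.979, 0.001]
contact_force: [0.4, 0.1, 0.1]
gripper_width: 0.002
```

```bash
python3 - <<'E'
from h import *
sc([(2,2,0),(2,3,0)],"pics/sc2.png",(300,350,150,195))
arc(1,.017,[70,65,60,55,50,45,40,35,30],.093)
E
```

```text
12.3 [0.4822 0.0462 0.0935] 66.8 q7 0.38 F [-0.5 -0.8  0.5]
70 [-0.0057 -0.0013 -0.0005] rz 9.8
65 [-0.0035 -0.0004 -0.0005] rz 4.8
60 [-0.0013  0.0004 -0.0005] rz -0.2
55 [ 0.001   0.0009 -0.0005] rz -5.2
50 [ 0.0033  0.0012 -0.0005] rz -10.2
45 [ 0.0057  0.0013 -0.0005] rz -15.2
40 [ 0.008   0.0013 -0.0005] rz -20.2
35 [ 0.0104  0.001  -0.0005] rz -25.2
30 [ 0.0127  0.0005 -0.0005] rz -30.2
```

View pics/sc2.png

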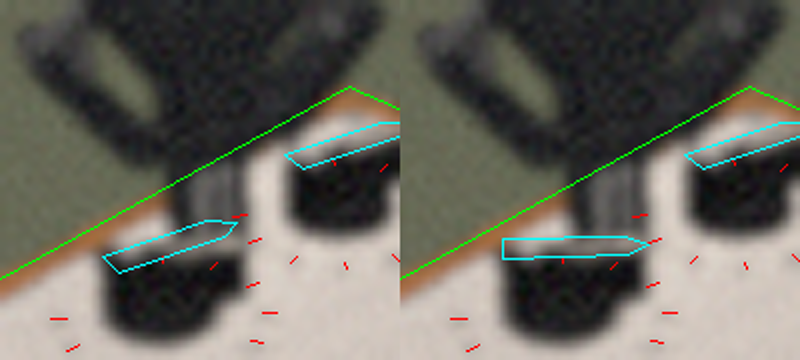

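step_arm --pt "-0.004 -0.0005 0.005 0 0 3 1" --pt "-0.006 -0.0005 0.03 0 0 5 1" --pt "-0.03 0 0.06 0 0 5 1" --pt "-0.04 0 0.08 0 0 5 1" --pt "-0.04 0 0.08 0 0 5 1" --pt "-0.04 0 0.08 0 0 5 1"

```text
t: 12.8
eef_pos: [0.442, 0.0455, 0.174]
tool_rot: [0.002, 0.158, 0.987, -0.0]
contact_force: [0.6, 0.3, 0.3]
gripper_width: -0.002
```

```bash
python3 - <<'E'
from h import *
two([(2,3,0),(2,4,0)],"pics/ov10.png",(150,550,150,400))
s=grab("wrist");cv2.imwrite("pics/w10.png",s["color"][:,:,::-1])
arc(1,.017,[60],.093)
E
```

```text
12.9 [0.4412 0.0455 0.1726] 71.7 q7 0.6 F [ 0.2  0.4 -0.2]
60 [ 0.0396  0.0011 -0.0796] rz -5.1
```

View pics/ov10.png

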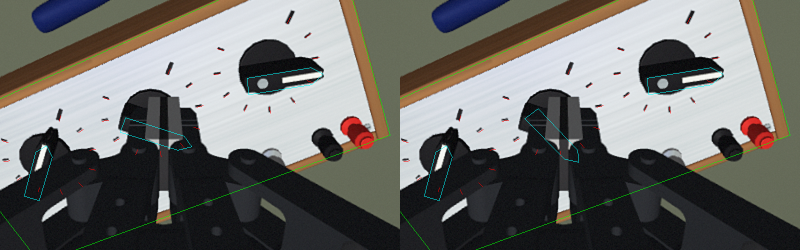

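View pics/w10.png

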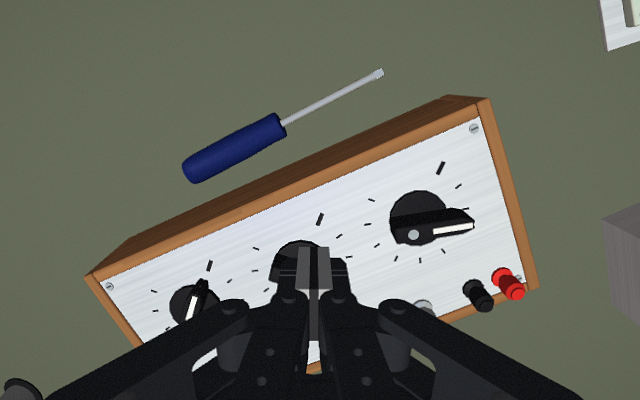

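step_arm --pt "0 0.04 0 0 0 0 1" --pt "0 0.07 0 0 0 0 1" --pt "0 0.07 0 0 0 0 1"

```text
t: 13.15
eef_pos: [0.4407, 0.1222, 0.173]
tool_rot: [0.0, 0.155, 0.988, 0.003]
contact_force: [0.4, -0.7, -0.3]
gripper_width: -0.0
```

```bash
python3 - <<'E'
from h import *
two([(2,3,0),(2,4,0)],"pics/ov11.png",(50,450,150,400))
arc(1,.017,[60],.093)
E
```

```text
13.2 [0.4406 0.1194 0.1725] 72.1 q7 0.43 F [-0.6 -1.2  0.9]
60 [ 0.0403 -0.0729 -0.0795] rz -5.5
```

View pics/ov11.png

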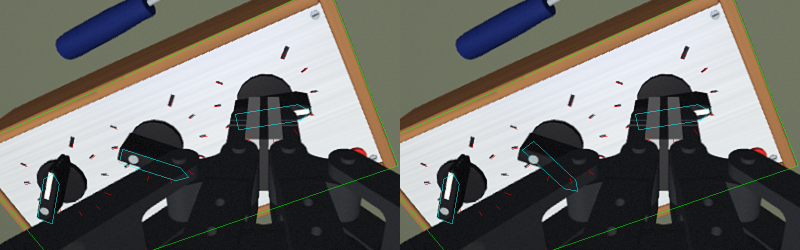

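Tens is on 3, since the body matches the left overlay. Going back down beside it.

```bash
python3 - <<'E'
from h import *
arc(1,.025,[65],.093)
E
```

```text
13.2 [0.4406 0.1194 0.1725] 72.1 q7 0.43 F [-0.6 -1.2  0.9]
65 [ 0.0305 -0.0711 -0.0795] rz -0.5
```

step_arm --pt "0.01 -0.035 -0.01 0 0 0 1" --pt "0.03 -0.0685 -0.03 0 0 0 1" --pt "0.03 -0.0685 -0.04 0 0 0 1" --pt "0.03 -0.0685 -0.04 0 0 0 1"

```text
t: 13.53
eef_pos: [0.4698, 0.044, 0.1296]
tool_rot: [-0.003, 0.161, 0.987, -0.001]
contact_force: [-0.7, 0.3, 0.8]
gripper_width: 0.001
```

```bash
python3 - <<'E'
from h import *
arc(1,.025,[65],.093)
E
```

```text
13.5333 [0.4698 0.044  0.1296] 71.4 q7 0.52 F [-0.7  0.3  0.8]
65 [ 0.0013  0.0044 -0.0366] rz 0.2
```

step_arm --pt "0.001 0.003 -0.01 0 0 0 1" --pt "0.001 0.003 -0.03 0 0 0 1" --pt "0.001 0.003 -0.038 0 0 0 1" --pt "0.001 0.003 -0.038 0 0 0 1"

```text
t: 13.87
eef_pos: [0.4701, 0.0513, 0.0934]
tool_rot: [-0.002, 0.158, 0.987, -0.0]
contact_force: [-0.1, -0.2, 0.5]
gripper_width: -0.001
```

```bash
python3 - <<'E'
from h import *
arc(1,.017,range(65,14,-5),.093)
E
```

```text
13.8667 [0.4701 0.0513 0.0934] 71.9 q7 0.45 F [-0.1 -0.2  0.5]
65 [ 0.0086 -0.0055 -0.0004] rz -0.3
60 [ 0.0108 -0.0047 -0.0004] rz -5.3
55 [ 0.0131 -0.0042 -0.0004] rz -10.3
50 [ 0.0154 -0.0039 -0.0004] rz -15.3
45 [ 0.0178 -0.0037 -0.0004] rz -20.3
40 [ 0.0202 -0.0038 -0.0004] rz -25.3
35 [ 0.0225 -0.0041 -0.0004] rz -30.3
30 [ 0.0248 -0.0046 -0.0004] rz -35.3
25 [ 0.0271 -0.0053 -0.0004] rz -40.3
20 [ 0.0292 -0.0062 -0.0004] rz -45.3
15 [ 0.0313 -0.0072 -0.0004] rz -50.3
```

step_arm --pt "0 0 0 0 0 0 1" --pt "0 0 0 0 0 0 1"

```text
t: 14.03
eef_pos: [0.4719, 0.0513, 0.0956]
tool_rot: [0.0, 0.158, 0.987, 0.0]
contact_force: [0.3, 0.1, 0.7]
gripper_width: -0.002
```

```bash
python3 - <<'E'
from h import *
arc(1,.017,range(65,14,-5),.093)
E
```

```text
14.0333 [0.4719 0.0513 0.0956] 71.8 q7 0.45 F [0.3 0.1 0.7]
65 [ 0.0067 -0.0055 -0.0026] rz -0.2
60 [ 0.0089 -0.0047 -0.0026] rz -5.2
55 [ 0.0112 -0.0042 -0.0026] rz -10.2
50 [ 0.0136 -0.0039 -0.0026] rz -15.2
45 [ 0.0159 -0.0037 -0.0026] rz -20.2
40 [ 0.0183 -0.0038 -0.0026] rz -25.2
35 [ 0.0206 -0.0041 -0.0026] rz -30.2
30 [ 0.0229 -0.0046 -0.0026] rz -35.2
25 [ 0.0252 -0.0053 -0.0026] rz -40.2
20 [ 0.0274 -0.0062 -0.0026] rz -45.2
15 [ 0.0295 -0.0072 -0.0026] rz -50.2
```

step_arm --pt "0.0067 -0.0045 -0.002 0 0 0 1" --pt "0.0089 -0.0047 -0.002 0 0 -5 1" --pt "0.0112 -0.0042 -0.002 0 0 -10 1" --pt "0.0136 -0.0039 -0.002 0 0 -15 1" --pt "0.0159 -0.0037 -0.002 0 0 -20 1" --pt "0.0183 -0.0038 -0.002 0 0 -25 1" --pt "0.0206 -0.0041 -0.002 0 0 -30 1" --pt "0.0229 -0.0046 -0.002 0 0 -35 1" --pt "0.0252 -0.0053 -0.002 0 0 -40 1" --pt "0.0252 -0.0053 -0.002 0 0 -40 1"

```text
t: 14.87
eef_pos: [0.4978, 0.045, 0.0935]
tool_rot: [0.001, 0.488, 0.873, 0.0]
contact_force: [0.5, 0.1, -0.9]
gripper_width: 0.001
```

```bash
python3 - <<'E'
from h import *
sc([(2,4,0),(2,3,0)],"pics/sc3.png",(300,350,150,195))
arc(1,.017,range(30,-31,-5),.093)
E
```

```text
14.9167 [0.4977 0.045  0.0935] 31.8 q7 -0.13 F [-0.3 -0.  -0.3]
30 [-0.0029  0.0017 -0.0005] rz 4.8
25 [-0.0006  0.001  -0.0005] rz -0.2
20 [ 0.0016  0.0001 -0.0005] rz -5.2
15 [ 0.0037 -0.0009 -0.0005] rz -10.2
10 [ 0.0057 -0.0022 -0.0005] rz -15.2
5 [ 0.0076 -0.0036 -0.0005] rz -20.2
0 [ 0.0093 -0.0052 -0.0005] rz -25.2
-5 [ 0.0109 -0.0069 -0.0005] rz -30.2
-10 [ 0.0124 -0.0087 -0.0005] rz -35.2
-15 [ 0.0137 -0.0107 -0.0005] rz -40.2
-20 [ 0.0148 -0.0128 -0.0005] rz -45.2
-25 [ 0.0157 -0.015  -0.0005] rz -50.2
-30 [ 0.0164 -0.0172 -0.0005] rz -55.2
```

View pics/sc3.png

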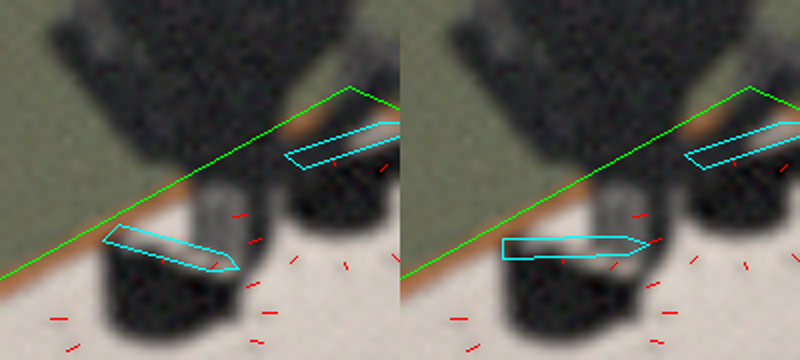

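The scene view shows tens on 4 with no force on the finger. Next click.

step_arm --pt "0.0016 0.0001 0 0 0 -5 1" --pt "0.0037 -0.0009 0 0 0 -10 1" --pt "0.0057 -0.0022 0 0 0 -15 1" --pt "0.0076 -0.0036 0 0 0 -20 1" --pt "0.0093 -0.0052 0 0 0 -25 1" --pt "0.0109 -0.0069 0 0 0 -30 1" --pt "0.0109 -0.0069 0 0 0 -30 1" --pt "0.0109 -0.0069 0 0 0 -30 1"

```text
t: 15.58
eef_pos: [0.5081, 0.0381, 0.0932]
tool_rot: [0.0, 0.695, 0.719, 0.0]
contact_force: [-0.1, 0.9, 0.6]
gripper_width: -0.004
```

```bash
python3 - <<'E'
from h import *
sc([(2,5,0),(2,4,0)],"pics/sc4.png",(300,350,150,195))
arc(1,.017,range(0,-61,-5),.093)
E
```

```text
15.6333 [0.508  0.0381 0.0931] 2.0 q7 -0.56 F [ 0.2  0.2 -0.2]
0 [-0.001   0.0017 -0.0001] rz 4.6
-5 [ 0.0006 -0.     -0.0001] rz -0.4
-10 [ 0.0021 -0.0019 -0.0001] rz -5.4
-15 [ 0.0034 -0.0038 -0.0001] rz -10.4
-20 [ 0.0045 -0.0059 -0.0001] rz -15.4
-25 [ 0.0054 -0.0081 -0.0001] rz -20.4
-30 [ 0.0062 -0.0103 -0.0001] rz -25.4
-35 [ 0.0067 -0.0126 -0.0001] rz -30.4
-40 [ 0.007  -0.015  -0.0001] rz -35.4
-45 [ 0.0071 -0.0173 -0.0001] rz -40.4
-50 [ 0.0071 -0.0197 -0.0001] rz -45.4
-55 [ 0.0068 -0.022  -0.0001] rz -50.4
-60 [ 0.0063 -0.0243 -0.0001] rz -55.4
```

View pics/sc4.png

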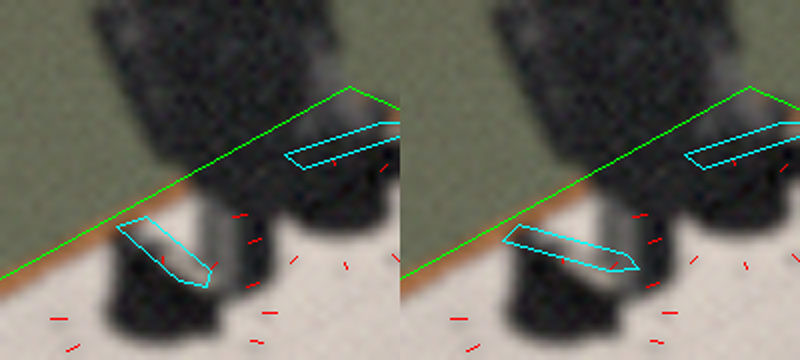

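Tens looks to be on 5, again with no force. Next click.

step_arm --pt "0.0021 -0.0019 0 0 0 -5 1" --pt "0.0034 -0.0038 0 0 0 -10 1" --pt "0.0045 -0.0059 0 0 0 -15 1" --pt "0.0054 -0.0081 0 0 0 -20 1" --pt "0.0062 -0.0103 0 0 0 -25 1" --pt "0.0067 -0.0126 0 0 0 -30 1" --pt "0.0067 -0.0126 0 0 0 -30 1" --pt "0.0067 -0.0126 0 0 0 -30 1"

```text
t: 16.3
eef_pos: [0.5145, 0.0255, 0.093]
tool_rot: [0.0, 0.857, 0.515, -0.0]
contact_force: [0.5, -0.6, -0.1]
gripper_width: 0.001
```

```bash
python3 - <<'E'
from h import *
sc([(2,6,0),(2,5,0)],"pics/sc5.png",(300,350,150,195))
s=grab("wrist");cv2.imwrite("pics/w11.png",s["color"][:,:,::-1])
arc(1,.017,range(-30,-76,-5),.093)
E
```

```text
16.4 [0.5143 0.0252 0.0929] -28.1 q7 -0.98 F [-0.1 -0.8  0.1]
-30 [-0.0002  0.0025  0.0001] rz 4.7
-35 [0.0004 0.0002 0.0001] rz -0.3
-40 [ 0.0007 -0.0021  0.0001] rz -5.3
-45 [ 0.0008 -0.0045  0.0001] rz -10.3
-50 [ 0.0008 -0.0068  0.0001] rz -15.3
-55 [ 0.0005 -0.0091  0.0001] rz -20.3
-60 [-0.     -0.0115  0.0001] rz -25.3
-65 [-0.0007 -0.0137  0.0001] rz -30.3
-70 [-0.0016 -0.0159  0.0001] rz -35.3
-75 [-0.0026 -0.018   0.0001] rz -40.3
```

View pics/sc5.png

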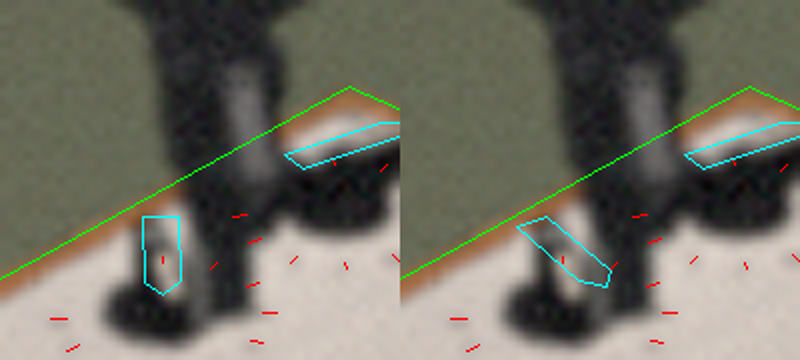

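View pics/w11.png

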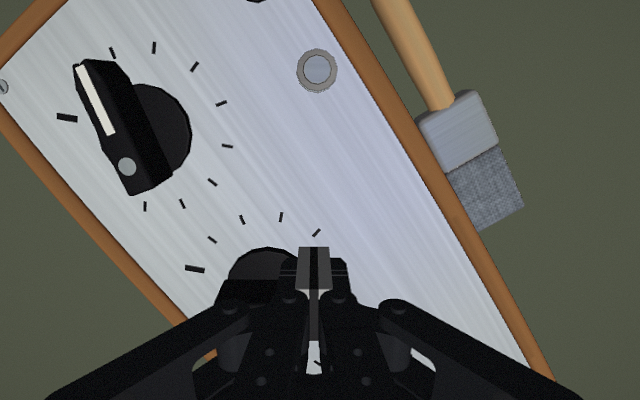

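The scene view shows tens on 6: the bar is vertical and matches the left overlay. Making the last click with the same travel.

step_arm --pt "0.0005 -0.0021 0 0 0 -5 1" --pt "0.0006 -0.0045 0 0 0 -10 1" --pt "0.0006 -0.0068 0 0 0 -15 1" --pt "0.0003 -0.0091 0 0 0 -20 1" --pt "-0.0001 -0.0115 0 0 0 -25 1" --pt "-0.0008 -0.0137 0 0 0 -30 1" --pt "-0.0008 -0.0137 0 0 0 -30 1" --pt "-0.0008 -0.0137 0 0 0 -30 1"

```text
t: 17.07
eef_pos: [0.514, 0.012, 0.0931]
tool_rot: [0.0, 0.961, 0.275, 0.0]
contact_force: [-0.6, -0.8, 0.0]
gripper_width: -0.002
```

```bash
python3 - <<'E'
from h import *
sc([(2,7,0),(2,6,0)],"pics/sc6.png",(300,350,150,195))
arc(1,.017,range(-65,-76,-5),.093)
E
```

```text
17.1167 [0.5136 0.0118 0.093 ] -58.1 q7 -1.41 F [ 1.5 -0.2  0.4]
-65 [ 0.     -0.0002  0.    ] rz -0.3
-70 [-0.0009 -0.0024  0.    ] rz -5.3
-75 [-0.0019 -0.0045  0.    ] rz -10.3
```

View pics/sc6.png

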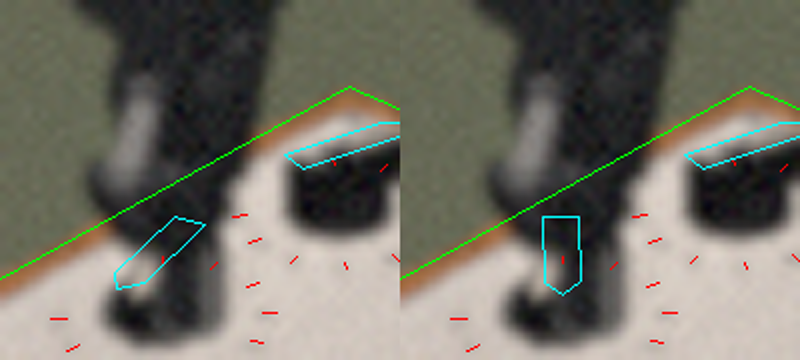

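step_arm --pt "0.007 0.003 0.0 0 0 0 1" --pt "0.01 0.004 0.015 0 0 0 1" --pt "0.01 0.004 0.045 0 0 0 1" --pt "0.01 0.004 0.08 0 0 0 1" --pt "-0.02 0 0.115 0 0 0 1" --pt "-0.06 0 0.14 0 0 0 1" --pt "-0.09 0 0.15 0 0 0 1" --pt "-0.09 0 0.15 0 0 0 1" --pt "-0.09 0 0.15 0 0 0 1"

```text
t: 17.87
eef_pos: [0.4228, 0.0115, 0.2441]
tool_rot: [0.001, 0.962, 0.274, 0.001]
contact_force: [0.9, -0.1, -0.8]
gripper_width: 0.002
```

```bash
python3 - <<'E'
from h import *
two([(2,7,0),(2,6,0)],"pics/ov12.png",(120,540,0,260))
o=bot.get_obs();print(o["t"],o["eef_pos"],o["contact_force"])
E
```

```text
17.9167 [0.42364373 0.01160859 0.24347758] [ 0.3300601  -0.16206738  0.95204211]
```

View pics/ov12.png

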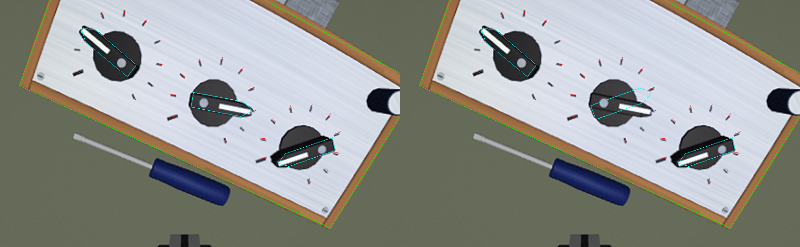

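The overlay shows the dials on 2, 7 and 0, and the box outline still fits its original pose. The arm is clear, so I'm handing in.

```bash
python3 -c "
from station import bot
print(bot.hand_in())"
```

```text
the job is handed in; nothing more can be done
None
```

The decade box is dialled to 270 ohms and handed in at about 18 s of the 54 s allowed. The hand-in gave no verdict.

- **Dials:** with the gripper shut, I pushed the side of the pointers with the fingertips. The hundreds dial went back four clicks (6 to 2) and the tens dial went up six (1 to 7). I did not touch the units dial.
- **Last check:** from the wrist camera with the arm lifted clear, the projected model matched dials 2, 7 and 0. The box outline still fitted the pose I measured at the start. I measured the dial angles and the box position only from the camera overlays. The force reading was near zero.
- **Bystanders:** the screwdriver, brush and capacitor that showed in the last picture looked undisturbed. I did not check the module case, cover plate, reel or jar at the end; the arm stayed well away from them.
- **Unexpected:** the first tens push ran through two clicks (1 to 3) in small steps, with up to about 6 N against the finger. That was more than I expected, probably because my position estimate was 1–2 mm off. I lifted off, confirmed the dial was on 3, and then pushed one click at a time.

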